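# Shim the curing-bed clamp and hold it shut

## Task

On top of the curing unit, fill the gap between the clamp jaw and the end stop with the white T-shaped spacers from the rack, standing them upright one behind another, tab up and face to face with the jaw, until pushing the jaw squeezes the stack firmly against the stop instead of running out of travel. Leave the spacers you do not need standing in the rack, do not disturb the carton, jar or screwdriver, and let go of the spacers. Finish while holding: the jaw is sprung, so keep pushing it against the stack and do not let go of it at the end.

Things in the scene. Friction and masses are not known exactly. Their poses are not given: they have to be found in the camera images.
- unit: fixed off-white bench curing unit, 260 (own x) x 320 mm (own y); dark bed plate along the top, 92 mm above the table. Origin: centre of its underside, z up. The clamp lies on the bed along own x at y = 0: jaw on the -x side (towards the robot), stop on the +x side. Rails 8 mm high beside the jaw at y = +-32 mm (x -85 to -25), combs 31 mm high at y = +-125 mm. Bed bare behind the jaw.
- jaw: aluminium clamp jaw, 50 mm wide (y), slides along the unit x. Origin at bed height under its front face (31 mm high); axes as the unit. At rest the front face is at unit x = -30 mm. 44 mm long; its back 8 mm is a push plate 45 mm high: push its back face (own x = -44 mm) in +x. Travel 24 mm to a hard end; a spring (1 N at rest, 2 N at full travel) returns it when let go.
- stop: aluminium end stop fixed on the bed: 24 mm long (own x), 50 mm wide, 30 mm high, with two low feet. Origin: centre of its underside; axes as the unit. Its face to the jaw is at own x = -12 mm. Its place along the unit varies: the open gap from jaw face to stop face is 44 to 74 mm. Two or three spacers do; the 24 mm jaw travel takes up the rest.
- rack: fixed black rack on the table, 119 mm (own x) x 64 mm (own y), 25 mm high, floor 5 mm thick; four slots 21.5 mm wide across x at own x = -42, -14, 14 and 42 mm. Origin at the centre of its underside.
- spacer0: white plastic upside-down T: foot 18 mm thick (own x), 50 mm wide (own y), 30 mm high; above it a central grip tab 8 mm thick (x), 24 mm wide (y), 40 mm high, about 50 g. Origin: centre of its underside, z up. All four alike, standing in the rack, underside 5 mm above the table. Grip the tab across its 24 mm width. Slot at rack x = -42 mm.
- spacer1: white plastic upside-down T: foot 18 mm thick (own x), 50 mm wide (own y), 30 mm high; above it a central grip tab 8 mm thick (x), 24 mm wide (y), 40 mm high, about 50 g. Origin: centre of its underside, z up. All four alike, standing in the rack, underside 5 mm above the table. Grip the tab across its 24 mm width. Slot at rack x = -14 mm.
- spacer2: white plastic upside-down T: foot 18 mm thick (own x), 50 mm wide (own y), 30 mm high; above it a central grip tab 8 mm thick (x), 24 mm wide (y), 40 mm high, about 50 g. Origin: centre of its underside, z up. All four alike, standing in the rack, underside 5 mm above the table. Grip the tab across its 24 mm width. Slot at rack x = 14 mm.
- spacer3: white plastic upside-down T: foot 18 mm thick (own x), 50 mm wide (own y), 30 mm high; above it a central grip tab 8 mm thick (x), 24 mm wide (y), 40 mm high, about 50 g. Origin: centre of its underside, z up. All four alike, standing in the rack, underside 5 mm above the table. Grip the tab across its 24 mm width. Slot at rack x = 42 mm.
- carton: bystander: loose closed cardboard box 60 x 80 x 45 mm beyond the rack; origin at the centre of its underside.
- jar: bystander: small loose amber jar, 44 mm across and 55 mm high, beyond the rack; origin at the centre of its underside.
- driver: bystander: loose screwdriver 150 mm long lying on the robot's side of the rack; origin under its middle.
There are look-alikes about, which are no part of the job. What is shaped like the spacer2 but purple is not meant.

How it is judged:
On the way, in this order (a step that is already met when the one before it is completed fails the run):
1. a spacer stands in the gap, let go ((((x of spacer0 in the frame of unit above -0.024 m and x of spacer0 in the frame of stop below -0.018 m and y of spacer0 in the frame of unit between -0.014 and 0.014 m and z of spacer0 in the frame of unit between 0.088 and 0.097 m and angle between spacer0's own z axis and vertical below 0.15 rad and angle between the x axis of spacer0 and the x axis of unit, either way round below 0.2 rad) and contact force between the fingers and spacer0 below 0.1 N) or ((x of spacer1 in the frame of unit above -0.024 m and x of spacer1 in the frame of stop below -0.018 m and y of spacer1 in the frame of unit between -0.014 and 0.014 m and z of spacer1 in the frame of unit between 0.088 and 0.097 m and angle between spacer1's own z axis and vertical below 0.15 rad and angle between the x axis of spacer1 and the x axis of unit, either way round below 0.2 rad) and contact force between the fingers and spacer1 below 0.1 N) or ((x of spacer2 in the frame of unit above -0.024 m and x of spacer2 in the frame of stop below -0.018 m and y of spacer2 in the frame of unit between -0.014 and 0.014 m and z of spacer2 in the frame of unit between 0.088 and 0.097 m and angle between spacer2's own z axis and vertical below 0.15 rad and angle between the x axis of spacer2 and the x axis of unit, either way round below 0.2 rad) and contact force between the fingers and spacer2 below 0.1 N) or ((x of spacer3 in the frame of unit above -0.024 m and x of spacer3 in the frame of stop below -0.018 m and y of spacer3 in the frame of unit between -0.014 and 0.014 m and z of spacer3 in the frame of unit between 0.088 and 0.097 m and angle between spacer3's own z axis and vertical below 0.15 rad and angle between the x axis of spacer3 and the x axis of unit, either way round below 0.2 rad) and contact force between the fingers and spacer3 below 0.1 N))), for 0.2 s.
2. the jaw, pushed by the robot, squeezes the stack against the stop (contact force between any of the fingers, the arm and jaw above 2 N and (contact force between jaw and spacer0 above 2 N or contact force between jaw and spacer1 above 2 N or contact force between jaw and spacer2 above 2 N or contact force between jaw and spacer3 above 2 N) and (contact force between stop and spacer0 above 2 N or contact force between stop and spacer1 above 2 N or contact force between stop and spacer2 above 2 N or contact force between stop and spacer3 above 2 N)), for 0.2 s.
At the end, for the whole second after the job is handed in: For 1 s: robot pushes jaw, jaw pushes a spacer and a spacer pushes the stop, each over 2 N; every spacer stands on the bed in the gap (within 14 mm of centre line, tilt under 0.15, turn under 0.2 rad) or stands in the rack; fingers touch no spacer (under 0.5 N) (all of step 2 and ((x of spacer0 in the frame of unit above -0.024 m and x of spacer0 in the frame of stop below -0.018 m and y of spacer0 in the frame of unit between -0.014 and 0.014 m and z of spacer0 in the frame of unit between 0.088 and 0.097 m and angle between spacer0's own z axis and vertical below 0.15 rad and angle between the x axis of spacer0 and the x axis of unit, either way round below 0.2 rad) or (horizontal distance between spacer0 and rack below 0.06 m and height (world z) of spacer0 below 0.02 m and angle between spacer0's own z axis and vertical below 0.35 rad)) and ((x of spacer1 in the frame of unit above -0.024 m and x of spacer1 in the frame of stop below -0.018 m and y of spacer1 in the frame of unit between -0.014 and 0.014 m and z of spacer1 in the frame of unit between 0.088 and 0.097 m and angle between spacer1's own z axis and vertical below 0.15 rad and angle between the x axis of spacer1 and the x axis of unit, either way round below 0.2 rad) or (horizontal distance between spacer1 and rack below 0.06 m and height (world z) of spacer1 below 0.02 m and angle between spacer1's own z axis and vertical below 0.35 rad)) and ((x of spacer2 in the frame of unit above -0.024 m and x of spacer2 in the frame of stop below -0.018 m and y of spacer2 in the frame of unit between -0.014 and 0.014 m and z of spacer2 in the frame of unit between 0.088 and 0.097 m and angle between spacer2's own z axis and vertical below 0.15 rad and angle between the x axis of spacer2 and the x axis of unit, either way round below 0.2 rad) or (horizontal distance between spacer2 and rack below 0.06 m and height (world z) of spacer2 below 0.02 m and angle between spacer2's own z axis and vertical below 0.35 rad)) and ((x of spacer3 in the frame of unit above -0.024 m and x of spacer3 in the frame of stop below -0.018 m and y of spacer3 in the frame of unit between -0.014 and 0.014 m and z of spacer3 in the frame of unit between 0.088 and 0.097 m and angle between spacer3's own z axis and vertical below 0.15 rad and angle between the x axis of spacer3 and the x axis of unit, either way round below 0.2 rad) or (horizontal distance between spacer3 and rack below 0.06 m and height (world z) of spacer3 below 0.02 m and angle between spacer3's own z axis and vertical below 0.35 rad)) and contact force between the fingers and spacer0 below 0.5 N and contact force between the fingers and spacer1 below 0.5 N and contact force between the fingers and spacer2 below 0.5 N and contact force between the fingers and spacer3 below 0.5 N); the arm keeps its last pose, push and grip.
It fails at once if the carton is disturbed (moved over 30 mm) (distance of carton from where it was at the start of the episode above 0.03 m).
It fails at once if the jar is disturbed (moved over 30 mm) (distance of jar from where it was at the start of the episode above 0.03 m).
It fails at once if the driver is disturbed (moved over 30 mm) (distance of driver from where it was at the start of the episode above 0.03 m).
It also fails if it takes over 72 s, if anything falls off the work surface, if the arm or the gripper's body presses on something with over 40 N, if the wrist force passes 120 N, or if a joint passes its speed limit or range.

## Robot

A 6-joint arm with a two-finger parallel gripper is mounted at the origin on the work surface. World frame = base frame: x ahead of the robot, y to its left, z up, the work surface at z = 0. Lengths are in m, angles in rad, forces in N, time in s.
With the tool pointing down it reaches from about 0.375 to 0.9 m from the base axis. Payload 3.1 kg.
Tool frame: the origin (TCP) lies at the very end of the fingers, on their centre line; the grasp point (between the pads) lies 19 mm behind it; z points along the fingers, y is the direction in which the jaws open and shut (so a half turn about z gives the same grasp; the last joint's range is limited). The gripper opens to 85 mm and grips with 20 to 120 N. Pads are 22 mm wide; open, the fingers measure 114 mm over their backs; the gripper's body (76 mm by 85 mm) begins 54 mm behind the grasp point. The pads swing forward as they close: fully open they stand 13 mm farther back than shut.
Start: joints at [-0.178, 0.527, 1.433, -0, 1.181, -0.178], TCP at [0.625, 0, 0.208] pointing down, gripper open.
Joint ranges: [-3.08, 3.08], [-0.75, 2.2], [0.22, 2.44], [-1.43, 4.57], [0, 2.65], [-2.85, 2.85]. Speed limits (rad/s): [2.79, 2.79, 3.14, 3.14, 3.14, 3.14].

## Interface

Orientations are given as a unit quaternion [w, x, y, z].
In Python, from plant import status, optics, order gives the robot as it stands. The module is installed in compiled form; this text tells all that it offers.
- The arm moves only by the shell command python3 -m handwheel 'ROWS'. ROWS is JSON, a list of rows, each an object with "fingers": the gripper's target within -1 to 1 (fully open at 1, half-way at 0, shut at -1); "travel": the shift along the tool's x, y, z in cm, a list of three; "twist": the turn, a rotation vector about the tool's x, y, z in degrees, a list of three. In form: [{"fingers": fingers, "travel": [x, y, z], "twist": [rx, ry, rz]}, ...]. A call has exactly 5 rows; each row is the pose to reach, as a shift and turn from the pose measured when the call began, along the tool's axes at that moment; what a row does not reach only later rows make up. A row lasts 1/8 s, in which the tool goes at most 62.5 mm and 10.7 degrees, less where a joint would pass 70% of its speed; a pose out of reach is approached as far as the arm can. A call with a gripper value outside its range is refused whole. The fingers move at their own pace and stop on an object; the grip force is fixed at half the most. Time passes only in rows, so rows that repeat a pose let the fingers close, or fill a call up. It gives the time, the measured TCP pose, the force and the opening at its end, in the units of the state.
- status.state(): the state, without advancing time (a new reading comes with each control period).
- optics.grab_frame(name): name is "scene" or "side" or "wrist"; returns a dict with "frame" (384x512x3 uint8, red, green, blue), "vertical_fov" (degrees; the focal length in pixels is half the picture's height over the tangent of half this angle, whatever the lens; pixels are square), "cx", "cy" (the principal point, pixels), "k1" (the pictures are not rectified: a ray, as slopes to the right and down, at radius r is drawn at 1 + k1 r^2 times it, then the intrinsics apply), "pose" (4x4, takes a point from camera to world coordinates). Camera axes: x right, y down, z forward; pixel columns grow to the right and rows downward; lengths in m; the calibration is good to about 2 mm. A picture is of the moment at which its call begins. There is no depth.
- order.hand_in(): hands the job in, once; it reports no verdict.
The state is a dict: "time_s": time; "q": joint angles; "qvel": joint speeds; "joint_efforts": joint torques, N m; "ee_pos": TCP position; "orientation": TCP orientation; "force": force on the tool from outside, world axes, zero at the start; "wrist_torque": the same for the moment, N m; "width": opening from 0.0 (shut) to 1.0 (fully open).
Only numpy, scipy, OpenCV 4.12 (cv2) and the standard library are available. Lean on these libraries where they do the work, as an engineer would, in place of code of your own. Each camera call takes 0.05 s, during which the arm holds its last target.

## Working session

There is one attempt and no reset: what is moved stays moved. The work goes in short steps, Python scripts to look and compute and a shell command to move; the robot and the scene stay as the last step left them, time stands still between calls to the robot, and variables do not carry over. Pictures are saved under pics/ and viewed, and the job is handed in when it is done.

```bash
mkdir -p pics; cat > h.py <<'E'
import numpy as np, cv2
from plant import status, optics, order
def grab(n,save=None):
    d=optics.grab_frame(n)
    if save: cv2.imwrite(f'pics/{save}.png',cv2.cvtColor(d['frame'],cv2.COLOR_RGB2BGR))
    return d
def K(d):
    f=d['frame'].shape[0]/2/np.tan(np.radians(d['vertical_fov'])/2)
    return f
def proj(d,P):
    P=np.atleast_2d(P); T=np.linalg.inv(np.array(d['pose'])); c=P@T[:3,:3].T+T[:3,3]
    s=c[:,:2]/c[:,2:]; r2=(s**2).sum(1,keepdims=True); s=s*(1+d['k1']*r2)
    return s*K(d)+[d['cx'],d['cy']]
def back(d,px,z):
    px=np.atleast_2d(px).astype(float); sd=(px-[d['cx'],d['cy']])/K(d); s=sd.copy()
    for _ in range(20): s=sd/(1+d['k1']*(s**2).sum(1,keepdims=True))
    T=np.array(d['pose']); r=np.c_[s,np.ones(len(s))]@T[:3,:3].T; o=T[:3,3]
    return o+r*((z-o[2])/r[:,2])[:,None]
def meta(d): return {k:(np.round(v,4).tolist() if k=='pose' else v) for k,v in d.items() if k!='frame'}
E
python3 - <<'E'
from h import *
for n in ['scene','side','wrist']: print(n,meta(grab(n,n+'0')))
print(status.state())
E
```

```text
scene {'vertical_fov': 53.35446131320372, 'cx': 258.2600284087807, 'cy': 187.60331798114672, 'k1': -0.11243792016071251, 'pose': [[0.8566, 0.3812, -0.3477, 0.7999], [0.5159, -0.6433, 0.5657, -0.4138], [-0.008, -0.664, -0.7477, 0.6414], [0.0, 0.0, 0.0, 1.0]]}
side {'vertical_fov': 56.609842717515356, 'cx': 256.3339376163029, 'cy': 184.20704842283325, 'k1': -0.029694604077324042, 'pose': [[-0.9148, -0.2213, 0.338, 0.3377], [-0.4033, 0.4501, -0.7967, 0.5485], [0.0242, -0.8651, -0.501, 0.4436], [0.0, 0.0, 0.0, 1.0]]}
wrist {'vertical_fov': 60.72131998585537, 'cx': 260.2363949233236, 'cy': 191.14618779934767, 'k1': -0.030278538391585605, 'pose': [[1.0, 0.0002, -0.002, 0.6257], [-0.0004, -0.9463, -0.3233, 0.0846], [-0.002, 0.3233, -0.9463, 0.3735], [0.0, 0.0, 0.0, 1.0]]}
{'time_s': 0.15, 'q': array([-1.78494165e-01,  5.28254589e-01,  1.43360653e+00, -2.16165357e-06,
        1.18142580e+00, -1.78516068e-01]), 'qvel': array([-0.00061305, -0.00163399, -0.00367719,  0.00043423,  0.00174559,
        0.00081529]), 'joint_efforts': array([ 1.17890530e-03, -4.42742836e+01, -1.78276026e+01, -2.15643640e-04,
        5.61750654e-03, -9.84718270e-06]), 'ee_pos': array([6.24407650e-01, 1.39329485e-04, 2.07657723e-01]), 'orientation': array([-6.95284795e-04,  7.07098493e-01,  7.07114562e-01, -4.83956042e-04]), 'force': array([0.00307642, 0.80152747, 0.89231335]), 'wrist_torque': array([-0.02887436, -0.04664029,  0.0154111 ]), 'width': 1.0007598655328929}
```

View pics/scene0.png

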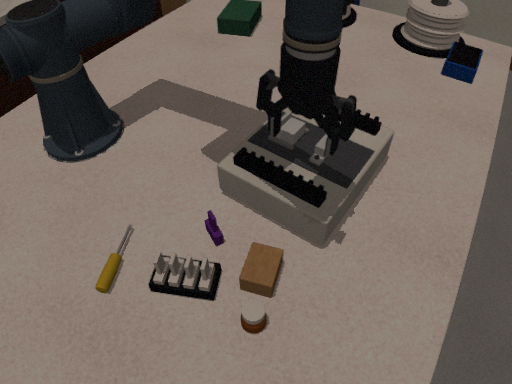

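View pics/side0.png

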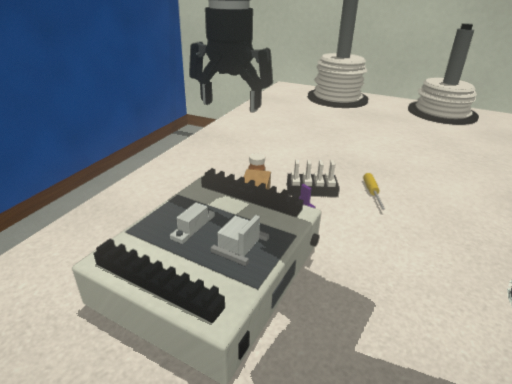

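View pics/wrist0.png

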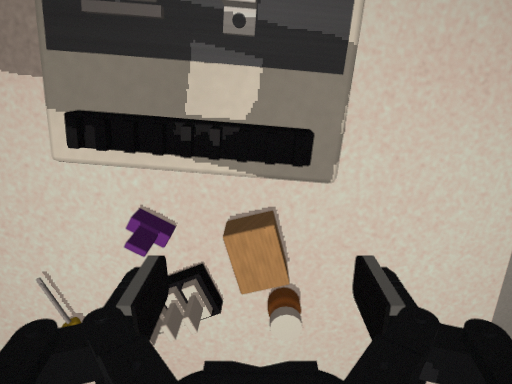

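```bash
python3 - <<'E'
from h import *
S=grab('scene');D=grab('side');W=grab('wrist')
print('rack corners top scene',back(S,[[158,255],[150,288],[214,298],[220,266]],0.025).round(3).tolist())
print('side rack',back(D,[[288,178],[290,193],[338,194],[337,178]],0.025).round(3).tolist())
print('scene driver,carton,jar,purple',back(S,[[115,260],[265,262],[254,312],[215,230]],0.03).round(3).tolist())
print('unit bed corners side',back(D,[[167,196],[127,228],[235,290],[293,240]],0.092).round(3).tolist())
print('jaw/stop side top', back(D,[[219,237],[240,249],[197,205],[207,210]],0.122).round(3).tolist())
def up(d,box,n,k=4):
    x0,y0,x1,y1=box; c=cv2.resize(d['frame'][y0:y1,x0:x1],None,fx=k,fy=k,interpolation=cv2.INTER_CUBIC); cv2.imwrite('pics/%s.png'%n,c[:,:,::-1])
up(S,(140,200,290,340),'c_rack',5)
up(D,(80,160,330,340),'c_unit',3)
E
```

```text
rack corners top scene [[0.438, -0.19, 0.025], [0.471, -0.25, 0.025], [0.579, -0.206, 0.025], [0.552, -0.148, 0.025]]
side rack [[0.563, -0.179, 0.025], [0.536, -0.115, 0.025], [0.436, -0.158, 0.025], [0.455, -0.232, 0.025]]
scene driver,carton,jar,purple [[0.378, -0.243, 0.03], [0.62, -0.101, 0.03], [0.653, -0.194, 0.03], [0.5, -0.089, 0.03]]
unit bed corners side [[0.705, 0.102, 0.092], [0.705, 0.21, 0.092], [0.489, 0.253, 0.092], [0.454, 0.123, 0.092]]
jaw/stop side top [[0.542, 0.198, 0.122], [0.503, 0.209, 0.122], [0.614, 0.141, 0.122], [0.592, 0.147, 0.122]]
```

View pics/c_rack.png

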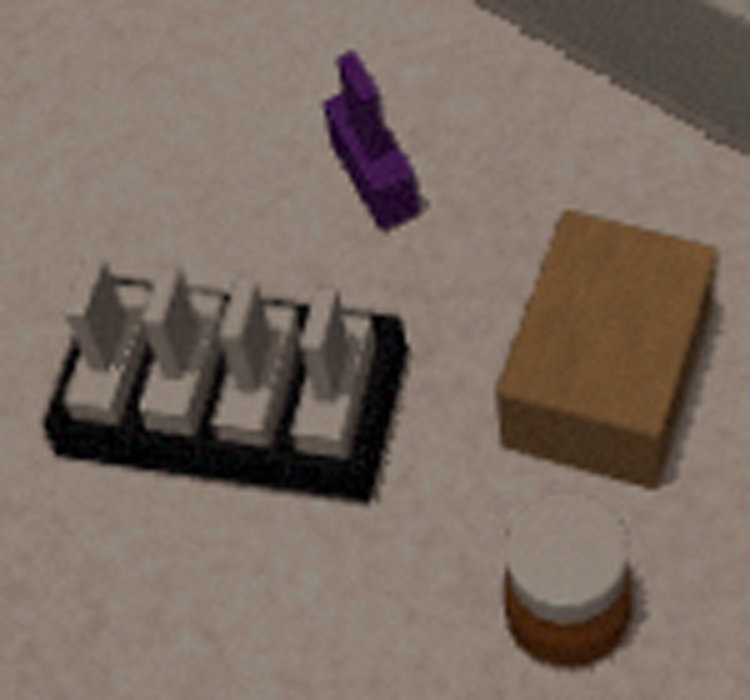

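View pics/c_unit.png

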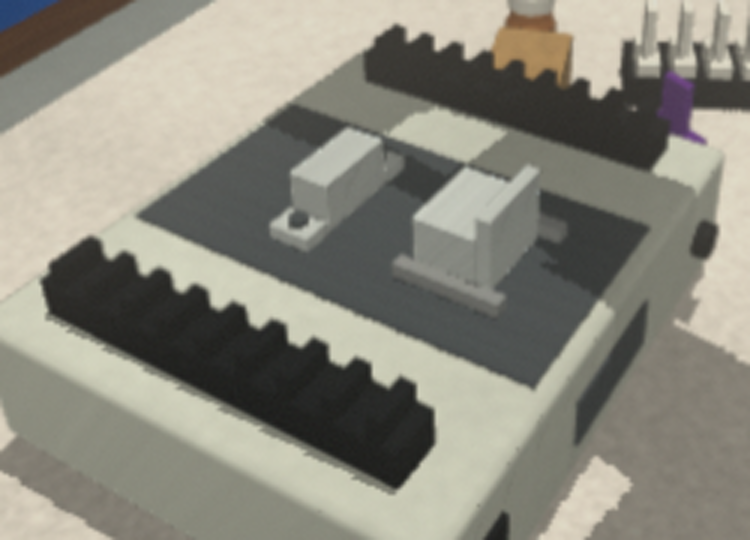

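Candidates: four white tabs in the rack at scene (160,265), (176,268), (192,270) and (207,273), and one purple lying T at (213,228). The white ones are spacers 0–3. The purple one is the decoy, as the crop confirms. Next I'll look at the unit from above.

```bash
python3 -m handwheel '[{"fingers":1,"travel":[3,-1,0],"twist":[0,0,10]},{"fingers":1,"travel":[6,-2,0],"twist":[0,0,20]},{"fingers":1,"travel":[9,-3,0],"twist":[0,0,30]},{"fingers":1,"travel":[12,-4,0],"twist":[0,0,40]},{"fingers":1,"travel":[15,-4.5,0],"twist":[0,0,50]}]'
python3 -m handwheel '[{"fingers":1,"travel":[0,0,0],"twist":[0,0,10]},{"fingers":1,"travel":[0,0,-2],"twist":[0,0,20]},{"fingers":1,"travel":[0,0,-4],"twist":[0,0,30]},{"fingers":1,"travel":[0,0,-6],"twist":[0,0,40]},{"fingers":1,"travel":[0,0,-6],"twist":[0,0,50]}]'
python3 - <<'E'
from h import *
print(status.state()['q'],status.state()['ee_pos'])
print(meta(grab('wrist','w1')))
E
```

```text
time_s: 0.92
ee_pos: [0.5791, 0.151, 0.2081]
orientation: [-0.0, 0.941, 0.339, -0.001]
force: [0.5, 0.1, -0.3]
width: 0.999
time_s: 1.55
ee_pos: [0.5803, 0.1512, 0.2702]
orientation: [-0.0, 0.996, -0.093, 0.002]
force: [0.7, -0.5, -0.7]
width: 1.001
[6.85599984e-02 4.28433311e-01 1.42637254e+00 1.85862456e-04
 1.28364298e+00 1.82527542e+00] [0.58033131 0.15116846 0.2701707 ]
{'vertical_fov': 60.72131998585537, 'cx': 260.2363949233236, 'cy': 191.14618779934767, 'k1': -0.030278538391585605, 'pose': [[-0.1853, -0.9307, -0.3155, 0.6629], [-0.9827, 0.1751, 0.0608, 0.1366], [-0.0013, 0.3213, -0.947, 0.4363], [0.0, 0.0, 0.0, 1.0]]}
```

View pics/w1.png

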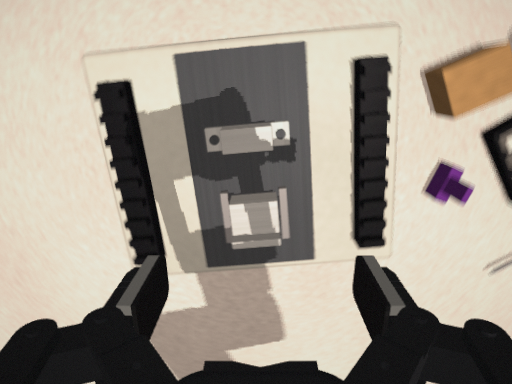

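The wrist picture shows the stop at (247,138), the jaw at (254,215) with its push plate at about (257,240), and the combs at (130,170) and (371,150).

```bash
python3 - <<'E'
import cv2
c=cv2.imread('pics/w1.png')[110:260,190:310]
cv2.imwrite('pics/w1c.png',cv2.resize(c,None,fx=4,fy=4,interpolation=cv2.INTER_CUBIC))
E
```

```text
(no output)
```

View pics/w1c.png

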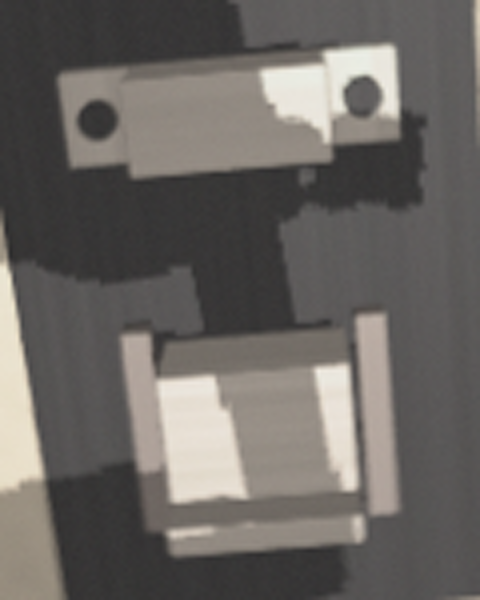

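```bash
cat > fitu.py <<'E'
from h import *
from scipy.optimize import least_squares
import pickle
d=grab('wrist'); pickle.dump(d,open('w1.pkl','wb'))
o=[(-30,25,123,158,378),(-30,-25,123,349,362),(-30,25,92,165,339),(-30,-25,92,344,328),(-74,25,137,170,556),(-74,-25,137,365,542),
(-25,32,100,137,330),(-25,-32,100,371,314),(-85,32,100,154,530),(-85,-32,100,384,515)]
s=[(-12,25,122,131,178),(-12,-25,122,331,160),(12,25,122,122,80),(12,-25,122,325,65)]
def model(p):
    c,sn=np.cos(p[2]),np.sin(p[2]); P=[(a,b,z) for a,b,z,_,_ in o]+[(a+p[3]*1e3,b,z) for a,b,z,_,_ in s]
    P=np.array(P)/1e3; return np.c_[p[0]+c*P[:,0]-sn*P[:,1],p[1]+sn*P[:,0]+c*P[:,1],P[:,2]]
px=np.array([(u/4+190,v/4+110) for *_,u,v in o+s])
r=least_squares(lambda p:(proj(d,model(p))-px).ravel(),[.58,.17,-.19,.03])
p=r.x; print(p,np.degrees(p[2]),'gap',p[3]*1e3-12+30); print(r.fun.reshape(-1,2).round(1).tolist())
E
python3 fitu.py
```

```text
[ 0.57691512  0.16309303 -0.10771732  0.03383713] -6.171747939226071 gap 51.83712644213867
[[-0.9, 0.1], [0.2, 0.3], [-0.1, -0.3], [0.1, -1.0], [-0.3, 0.4], [-0.3, 0.4], [-0.7, 0.6], [-0.2, -0.0], [1.3, -0.0], [-0.3, -0.4], [-0.1, 0.2], [1.2, 0.5], [-0.8, -0.0], [0.9, -0.7]]
```

The unit fits to under about 1 px: centre (0.577, 0.163), yaw −6.2°, gap ≈ 51.8 mm. Two spacers will fill it, leaving about 16 mm of jaw travel. Next is the rack.

```bash
python3 -m handwheel '[{"fingers":1,"travel":[0,5,0],"twist":[0,0,-6]},{"fingers":1,"travel":[0,11,0],"twist":[0,0,-12]},{"fingers":1,"travel":[0,17,0],"twist":[0,0,-18]},{"fingers":1,"travel":[-0.5,23,0],"twist":[0,0,-24]},{"fingers":1,"travel":[-1,29,1],"twist":[0,0,-31]}]'
python3 - <<'E'
from h import *
import pickle
s=status.state();print(s['q'],s['ee_pos'],s['orientation'])
d=grab('wrist','w2');pickle.dump(d,open('w2.pkl','wb'))
E
```

```text
time_s: 2.28
ee_pos: [0.5173, -0.1344, 0.2588]
orientation: [0.0, 0.983, 0.183, 0.001]
force: [0.1, 0.4, -0.0]
width: 1.0
[-4.63478022e-01  3.45554816e-01  1.59829252e+00  3.56786703e-05
  1.19637396e+00  7.38662316e-01] [ 0.517256   -0.13441524  0.25883177] [4.00521947e-04 9.83060604e-01 1.83279507e-01 5.56789175e-04]
```

View pics/w2.png

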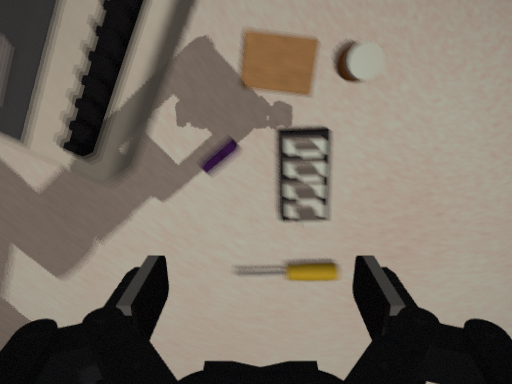

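```bash
python3 - <<'E'
from h import *
import pickle
for i in range(3): d=grab('wrist','w3')
pickle.dump(d,open('w3.pkl','wb'))
s=status.state();print(s['ee_pos'],s['time_s'])
c=d['frame'][110:240,260:350]
cv2.imwrite('pics/w3c.png',cv2.resize(c,None,fx=5,fy=4.5,interpolation=cv2.INTER_CUBIC)[:,:,::-1]) if 0 else cv2.imwrite('pics/w3c.png',cv2.resize(c,None,fx=4,fy=4,interpolation=cv2.INTER_CUBIC)[:,:,::-1])
E
```

```text
[ 0.516803   -0.13332964  0.25796129] 2.475
```

View pics/w3c.png

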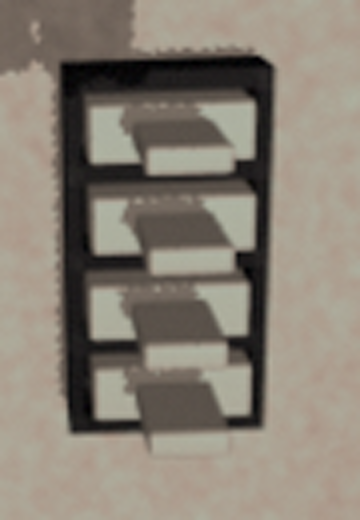

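```bash
cat > fitr.py <<'E'
from h import *
from scipy.optimize import least_squares
import pickle
d=pickle.load(open('w3.pkl','rb'))
tabs=[(42,[(145,149),(235,145),(233,170),(149,174)]),(14,[(149,251),(237,247),(234,271),(152,275)]),(-14,[(144,345),(226,341),(227,364),(147,368)]),(-42,[(147,432),(229,430),(230,452),(151,455)])]
P=[];px=[]
for x,q in tabs:
    for (a,b),(u,v) in zip([(4,12),(4,-12),(-4,-12),(-4,12)],q): P.append((x+a,b,75)); px.append((u/4+260,v/4+110))
# rack bottom-edge top corners
P+= [(-59.5,32,25),(-59.5,-32,25)]; px+=[(70/4+260,430/4+110),(262/4+260,427/4+110)]
P=np.array(P)/1e3;px=np.array(px)
def model(p):
    c,sn=np.cos(p[2]),np.sin(p[2]); return np.c_[p[0]+c*P[:,0]-sn*P[:,1],p[1]+sn*P[:,0]+c*P[:,1],P[:,2]]
r=least_squares(lambda p:(proj(d,model(p))-px).ravel(),[.5,-.2,.36],loss='soft_l1')
p=r.x; print(p,np.degrees(p[2])); print((proj(d,model(p))-px).round(1).tolist())
for x,q in tabs:
    b=back(d,[[np.mean([u for u,v in q])/4+260,np.mean([v for u,v in q])/4+110]],.075)[0]
    print(x,'meas',b.round(4),'model',(p[0]+np.cos(p[2])*x/1e3).round(4),(p[1]+np.sin(p[2])*x/1e3).round(4))
print('cam',d['pose'])
E
python3 fitr.py
```

```text
[ 0.50661124 -0.19384041  0.39254338] 22.49107913642386
[[0.4, -0.7], [0.3, -0.5], [0.6, 0.6], [-0.6, 0.3], [-0.6, -1.1], [-0.8, -0.8], [-0.2, 0.1], [-1.3, -0.2], [0.7, -0.7], [1.4, -0.4], [1.0, 0.5], [-0.1, 0.1], [-0.1, 0.3], [0.1, 0.1], [-0.3, 0.9], [-1.1, 0.8], [0.1, 0.9], [0.5, 0.1]]
42 meas [ 0.5453 -0.1776  0.075 ] model 0.5454 -0.1778
14 meas [ 0.5193 -0.1895  0.075 ] model 0.5195 -0.1885
-14 meas [ 0.4932 -0.1985  0.075 ] model 0.4937 -0.1992
-42 meas [ 0.4686 -0.21    0.075 ] model 0.4678 -0.2099
cam [[ 0.34978381 -0.88557545 -0.30562626  0.59588807]
 [-0.93682819 -0.33136105 -0.11203924 -0.10493097]
 [-0.00205344  0.32550881 -0.94553678  0.42342163]
 [ 0.          0.          0.          1.        ]]
```

```bash
cat >> h.py <<'E'
from scipy.spatial.transform import Rotation as Ro
def go(x,y,z,yawdeg,show=True):
    s=status.state(); q=s['orientation']; R=Ro.from_quat([q[1],q[2],q[3],q[0]])
    a=np.radians(yawdeg); c,sn=np.cos(a),np.sin(a)
    G=Ro.from_matrix(np.array([[c,sn,0],[sn,-c,0],[0,0,-1]]))
    t=R.inv().apply(np.array([x,y,z])-s['ee_pos'])*100; w=np.degrees((R.inv()*G).as_rotvec())
    print('travel cm',t.round(2),'twist',w.round(1),'ee',s['ee_pos'].round(4),'t',round(s['time_s'],2),'w',round(s['width'],3),'F',s['force'].round(1))
U=(0.57692,0.16309,-0.10772)
def unit(x,y=0):
    return U[0]+np.cos(U[2])*x-np.sin(U[2])*y, U[1]+np.sin(U[2])*x+np.cos(U[2])*y
E
python3 -c "
from h import *
go(.5195,-.1887,.12,22.5)"
```

```text
travel cm [-1.68  5.3  13.79] twist [-0.1  0.1 -1.9] ee [ 0.5168 -0.1333  0.258 ] t 2.48 w 1.003 F [1.  0.8 0.4]
```

```bash
python3 -m handwheel '[{"fingers":0.3,"travel":[-0.5,2,4],"twist":[0,0,-1]},{"fingers":0.3,"travel":[-1.2,4,8],"twist":[0,0,-1.9]},{"fingers":0.3,"travel":[-1.7,5.3,12],"twist":[0,0,-1.9]},{"fingers":0.3,"travel":[-1.7,5.3,13.8],"twist":[0,0,-1.9]},{"fingers":0.3,"travel":[-1.7,5.3,13.8],"twist":[0,0,-1.9]}]'
python3 -c "
from h import *
go(.5195,-.1887,.041,22.5)
[grab('wrist','w4') for i in range(2)];[grab('side','s4') for i in range(1)]"
```

```text
time_s: 3.1
ee_pos: [0.5188, -0.1866, 0.1184]
orientation: [-0.002, 0.981, 0.196, -0.002]
force: [-0.0, -0.5, 0.4]
width: 0.652
travel cm [0.01 0.27 7.74] twist [-0.3  0.2  0.1] ee [ 0.5188 -0.1866  0.1184] t 3.1 w 0.652 F [-0.  -0.5  0.4]
```

View pics/w4.png

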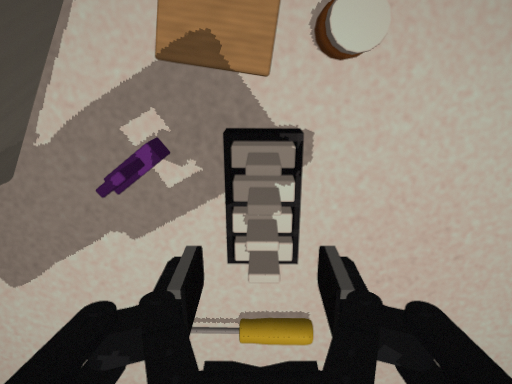

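The fingers straddle the tab row, with tab tops at about (263,235) between finger tips at (190,260) and (332,260). I'm descending on spacer2 and closing.

```bash
python3 -m handwheel '[{"fingers":0.3,"travel":[0,0.25,2],"twist":[0,0,0]},{"fingers":0.3,"travel":[0,0.25,4],"twist":[0,0,0]},{"fingers":0.3,"travel":[0,0.25,6],"twist":[0,0,0]},{"fingers":0.3,"travel":[0,0.25,7.7],"twist":[0,0,0]},{"fingers":0.3,"travel":[0,0.25,7.7],"twist":[0,0,0]}]'
python3 -c "
from h import *
go(.5195,-.1887,.041,22.5)"
python3 -m handwheel '[{"fingers":-1,"travel":[0,0,0],"twist":[0,0,0]},{"fingers":-1,"travel":[0,0,0],"twist":[0,0,0]},{"fingers":-1,"travel":[0,0,0],"twist":[0,0,0]},{"fingers":-1,"travel":[0,0,0],"twist":[0,0,0]},{"fingers":-1,"travel":[0,0,0],"twist":[0,0,0]}]'
python3 -c "
from h import *
go(.5195,-.1887,.041,22.5); grab('side','s5');grab('wrist','w5')"
```

```text
time_s: 3.88
ee_pos: [0.5211, -0.1898, 0.0435]
orientation: [-0.001, 0.981, 0.196, -0.0]
force: [0.4, 0.3, 0.3]
width: 0.649
travel cm [-0.11 -0.17  0.25] twist [-0.1  0.   0.1] ee [ 0.5211 -0.1898  0.0435] t 3.88 w 0.649 F [0.4 0.3 0.3]
time_s: 4.5
ee_pos: [0.5216, -0.1899, 0.0445]
orientation: [-0.0, 0.981, 0.196, 0.0]
force: [-0.7, 1.9, 6.9]
width: 0.245
travel cm [-0.15 -0.19  0.35] twist [-0.  -0.   0.1] ee [ 0.5216 -0.1899  0.0445] t 4.5 w 0.245 F [-0.7  1.9  6.9]
```

View pics/w5.png

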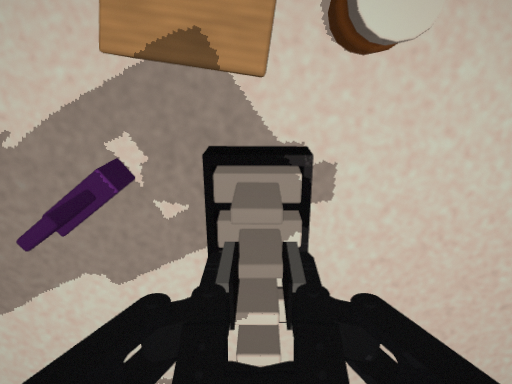

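```bash
python3 -m handwheel '[{"fingers":-1,"travel":[0,0,-2],"twist":[0,0,0]},{"fingers":-1,"travel":[0,0,-5],"twist":[0,0,0]},{"fingers":-1,"travel":[0,0,-9],"twist":[0,0,0]},{"fingers":-1,"travel":[0,0,-13],"twist":[0,0,0]},{"fingers":-1,"travel":[0,0,-15.5],"twist":[0,0,0]}]'
python3 -c "
from h import *
x,y=unit(.0095);print(x,y)
go(x,y,.2,-6.17); grab('side','s6');grab('wrist','w6')"
```

```text
time_s: 5.22
ee_pos: [0.5221, -0.1905, 0.2015]
orientation: [0.001, 0.981, 0.196, 0.001]
force: [0.2, 0.2, -1.2]
width: 0.246
0.5863649361833737 0.16206863792316434
travel cm [ 19.5  -30.07   0.13] twist [ 0.1 -0.2 28.8] ee [ 0.5221 -0.1905  0.2015] t 5.22 w 0.246 F [ 0.2  0.2 -1.2]
```

View pics/w6.png

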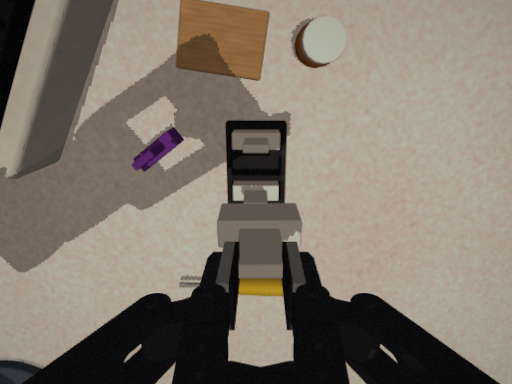

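Spacer2 is held with its foot at (259,223), and its slot is empty at (256,162). I'm carrying it to the unit.

```bash
python3 -m handwheel '[{"fingers":-1,"travel":[2,-3,0],"twist":[0,0,4]},{"fingers":-1,"travel":[5,-8,0],"twist":[0,0,10]},{"fingers":-1,"travel":[8,-13,0],"twist":[0,0,16]},{"fingers":-1,"travel":[11,-18,0],"twist":[0,0,22]},{"fingers":-1,"travel":[14,-22,0],"twist":[0,0,28.8]}]'
python3 -c "
from h import *
x,y=unit(.0095)
go(x,y,.19,-6.17)"
```

```text
time_s: 5.95
ee_pos: [0.5667, 0.0679, 0.2]
orientation: [0.001, 0.998, -0.055, 0.002]
force: [0.2, -0.8, -0.3]
width: 0.247
travel cm [ 0.91 -9.58  0.98] twist [ 0.2 -0.2 -0.2] ee [0.5667 0.0679 0.2   ] t 5.95 w 0.247 F [ 0.2 -0.8 -0.3]
```

```bash
python3 -m handwheel '[{"fingers":-1,"travel":[0.3,-3,0],"twist":[0,0,0]},{"fingers":-1,"travel":[0.6,-6,0],"twist":[0,0,0]},{"fingers":-1,"travel":[0.9,-9,0],"twist":[0,0,0]},{"fingers":-1,"travel":[0.9,-9.6,0.5],"twist":[0,0,0]},{"fingers":-1,"travel":[0.9,-9.6,1],"twist":[0,0,0]}]'
python3 -c "
from h import *
x,y=unit(.0095)
grab('side');grab('side','s7');grab('wrist','w7');grab('scene','sc7')
go(x,y,.134,-6.17)
import cv2
a=cv2.imread('pics/s7.png')[130:320,80:330]; cv2.imwrite('pics/s7c.png',cv2.resize(a,None,fx=3,fy=3,interpolation=cv2.INTER_CUBIC))"
```

```text
time_s: 6.58
ee_pos: [0.5853, 0.162, 0.1882]
orientation: [0.002, 0.998, -0.055, 0.001]
force: [-0.1, -0.7, -1.4]
width: 0.249
travel cm [ 0.02 -0.12  5.53] twist [ 0.2 -0.1 -0.3] ee [0.5859 0.1611 0.1893] t 6.78 w 0.248 F [-0.8  0.8 -1.3]
```

View pics/w7.png

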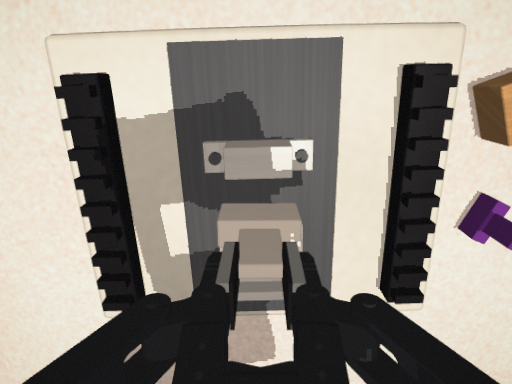

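View pics/s7c.png

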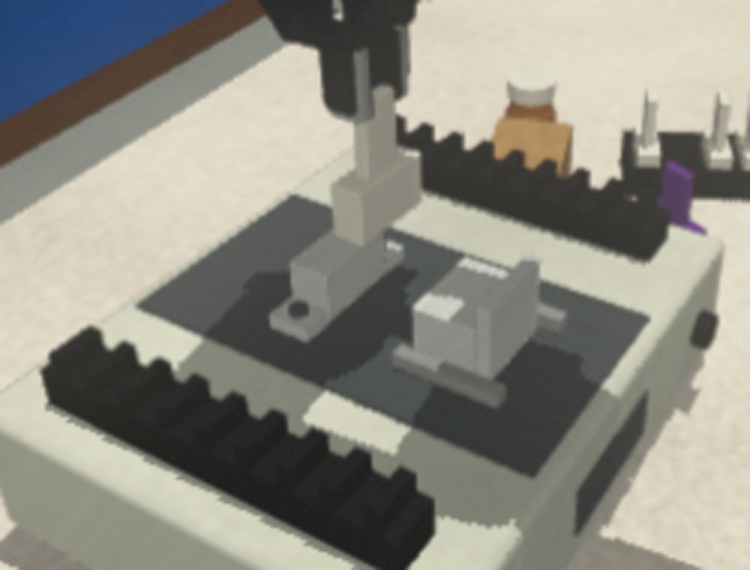

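```bash
cat > chk.py <<'E'
from h import *
import sys
def toU(P):
    dx=P[:,0]-U[0];dy=P[:,1]-U[1];c,s=np.cos(U[2]),np.sin(U[2]); return np.c_[c*dx+s*dy,-s*dx+c*dy]
E
python3 - <<'E'
from chk import *
d=grab('wrist'); a=d['frame'][190:260,200:320]; cv2.imwrite('pics/w8c.png',cv2.resize(a,None,fx=6,fy=6,interpolation=cv2.INTER_CUBIC)[:,:,::-1])
s=status.state();z=s['ee_pos'][2]-.0395;print(z)
print(toU(back(d,[[219,205],[300,204]],z)).round(4), 'tcp',toU(np.array([s['ee_pos']])))
E
```

```text
0.1501728170428499
[[ 0.0138  0.0277]
 [ 0.0142 -0.0266]] tcp [[ 0.00944694 -0.0008705 ]]
```

View pics/w8c.png

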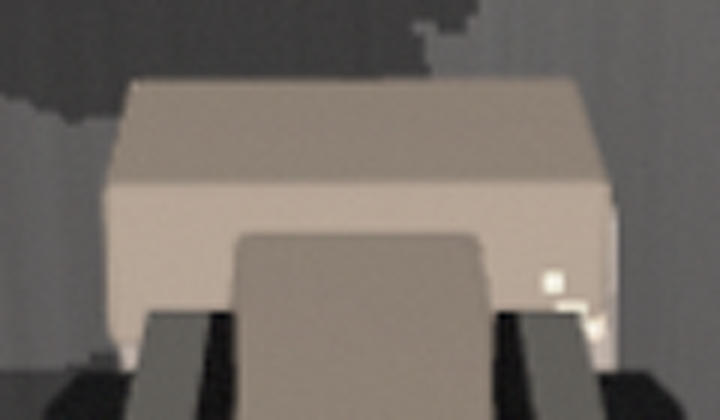

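```bash
python3 - <<'E'
from chk import *
d=grab('wrist')
s=status.state();z=s['ee_pos'][2]-.0395
print(toU(back(d,[[222,203.3],[295.8,203.3]],z)).round(4),toU(back(d,[[217.5,220.8],[301.3,220.5]],z+.03)).round(4))
x,y=unit(.0095,.0005);go(x,y,.134,-6.17)
E
```

```text
[[ 0.0153  0.0258]
 [ 0.015  -0.0237]] [[ 0.0158  0.0252]
 [ 0.0157 -0.0237]]
travel cm [-0.03 -0.14  5.59] twist [ 0.2 -0.2 -0.2] ee [0.5864 0.1613 0.1899] t 6.88 w 0.245 F [ 0.3  0.5 -1.3]
```

```bash
python3 -m handwheel '[{"fingers":-1,"travel":[0.2,-0.1,1],"twist":[0,0,0]},{"fingers":-1,"travel":[0.2,-0.1,2],"twist":[0,0,0]},{"fingers":-1,"travel":[0.2,-0.1,3.4],"twist":[0,0,0]},{"fingers":-1,"travel":[0.2,-0.1,4.6],"twist":[0,0,0]},{"fingers":-1,"travel":[0.2,-0.1,5.4],"twist":[0,0,0]}]'
python3 - <<'E'
from chk import *
for i in range(2):d=grab('wrist'); 
a=d['frame'][170:260,190:330]; cv2.imwrite('pics/w9c.png',cv2.resize(a,None,fx=5,fy=5,interpolation=cv2.INTER_CUBIC)[:,:,::-1])
x,y=unit(.012,.0005);go(x,y,.1315,-6.17)
E
```

```text
time_s: 7.5
ee_pos: [0.5881, 0.1619, 0.1346]
orientation: [0.002, 0.998, -0.056, 0.001]
force: [-0.2, 0.4, -0.2]
width: 0.246
travel cm [ 0.1  -0.06  0.3 ] twist [ 0.2 -0.1 -0.2] ee [0.5878 0.1619 0.1345] t 7.6 w 0.244 F [ 0.1 -0.3  0.1]
```

View pics/w9c.png

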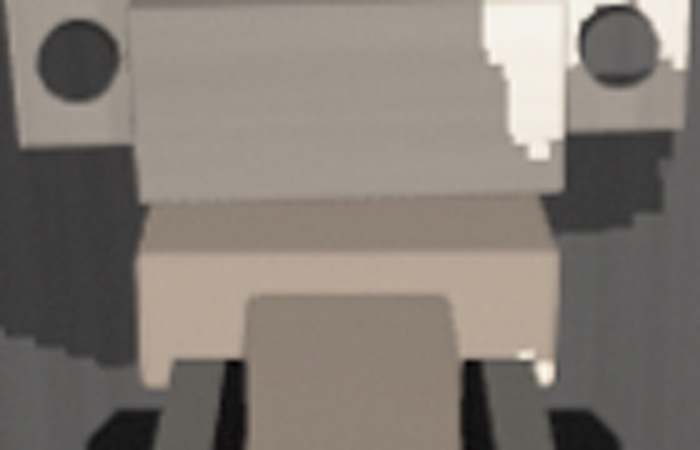

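```bash
python3 -m handwheel '[{"fingers":-1,"travel":[0.1,0,0.1],"twist":[0,0,-1]},{"fingers":-1,"travel":[0.1,0,0.2],"twist":[0,0,-1]},{"fingers":-1,"travel":[0.1,0,0.3],"twist":[0,0,-1]},{"fingers":-1,"travel":[0.1,0,0.3],"twist":[0,0,-1]},{"fingers":-1,"travel":[0.1,0,0.3],"twist":[0,0,-1]}]'
```

```text
time_s: 8.22
ee_pos: [0.5889, 0.1618, 0.1317]
orientation: [0.002, 0.999, -0.047, 0.001]
force: [-0.3, -0.6, -1.1]
width: 0.241
```

```bash
python3 -m handwheel '[{"fingers":-1,"travel":[0,0,0.1],"twist":[0,0,0]},{"fingers":-1,"travel":[0,0,0.1],"twist":[0,0,0]},{"fingers":0.2,"travel":[0,0,0.1],"twist":[0,0,0]},{"fingers":0.2,"travel":[0,0,0.1],"twist":[0,0,0]},{"fingers":0.2,"travel":[0,0,0.1],"twist":[0,0,0]}]'
python3 -m handwheel '[{"fingers":0.2,"travel":[0,0,0],"twist":[0,0,0]},{"fingers":0.2,"travel":[0,0,0],"twist":[0,0,0]},{"fingers":0.2,"travel":[0,0,-1.5],"twist":[0,0,0]},{"fingers":0.2,"travel":[0,0,-4],"twist":[0,0,0]},{"fingers":0.2,"travel":[0,0,-7],"twist":[0,0,0]}]'
python3 - <<'E'
from chk import *
for i in range(2):d=grab('wrist','w10'); 
E=grab('side','s10')
a=E['frame'][130:320,80:330]; cv2.imwrite('pics/s10c.png',cv2.resize(a,None,fx=3,fy=3,interpolation=cv2.INTER_CUBIC)[:,:,::-1])
go(.4937,-.1992,.2,22.5)
E
```

```text
time_s: 8.85
ee_pos: [0.5886, 0.1617, 0.1303]
orientation: [0.002, 0.999, -0.047, 0.0]
force: [0.1, 0.5, -0.1]
width: 0.6
time_s: 9.48
ee_pos: [0.5885, 0.1619, 0.2017]
orientation: [0.002, 0.999, -0.047, 0.0]
force: [-0.4, -0.3, -1.2]
width: 0.595
travel cm [-6.21 36.88  0.36] twist [  0.2  -0.3 -27.9] ee [0.5903 0.1621 0.2032] t 9.62 w 0.601 F [0.2 0.3 0.1]
```

View pics/w10.png

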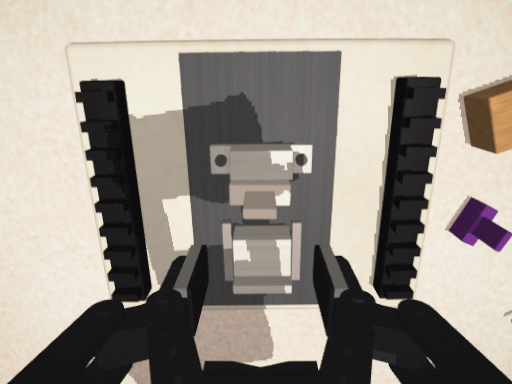

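View pics/s10c.png

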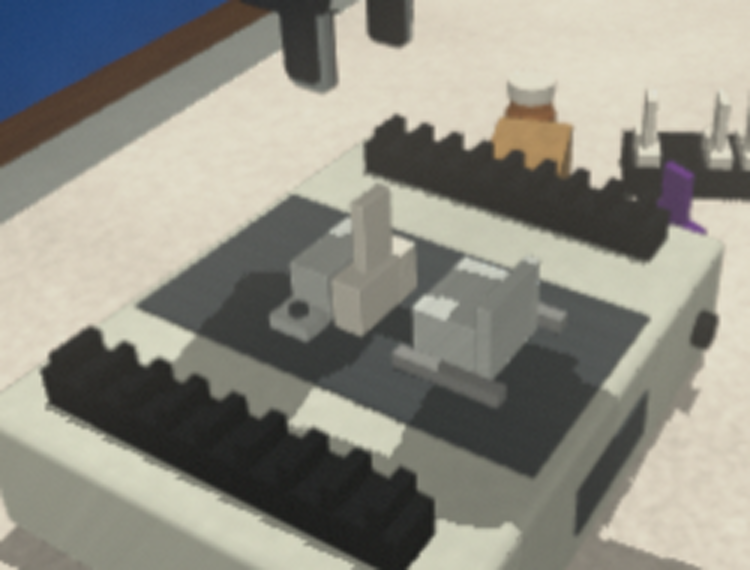

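Spacer2 stands upright in the gap, released: its tab is at (260,205) in the wrist view, right behind the stop at (260,163). Now for spacer1.

```bash
python3 -m handwheel '[{"fingers":0.3,"travel":[0,4,0],"twist":[0,0,-5]},{"fingers":0.3,"travel":[-1,9,0],"twist":[0,0,-10]},{"fingers":0.3,"travel":[-2,14,0],"twist":[0,0,-15]},{"fingers":0.3,"travel":[-3,19,0],"twist":[0,0,-20]},{"fingers":0.3,"travel":[-4,24,0],"twist":[0,0,-28]}]'
python3 - <<'E'
from chk import *
go(.4923,-.1998,.13,22.5)
E
```

```text
time_s: 10.25
ee_pos: [0.5266, -0.0743, 0.2028]
orientation: [0.002, 0.98, 0.198, 0.002]
force: [0.5, -0.3, 0.1]
width: 0.649
travel cm [-8.06 10.21  7.3 ] twist [ 0.2 -0.2  0.3] ee [ 0.5266 -0.0743  0.2028] t 10.25 w 0.649 F [ 0.5 -0.3  0.1]
```

```bash
python3 -m handwheel '[{"fingers":0.3,"travel":[-2.5,3,1],"twist":[0,0,0]},{"fingers":0.3,"travel":[-5,6,2.5],"twist":[0,0,0]},{"fingers":0.3,"travel":[-7.5,9,5],"twist":[0,0,0]},{"fingers":0.3,"travel":[-8.1,10.2,7],"twist":[0.2,-0.2,0]},{"fingers":0.3,"travel":[-8.1,10.2,7.3],"twist":[0.2,-0.2,0]}]'
python3 - <<'E'
from chk import *
grab('wrist');grab('wrist','w11')
go(.4923,-.1998,.043,22.5)
E
```

```text
time_s: 10.88
ee_pos: [0.4911, -0.1997, 0.1282]
orientation: [-0.001, 0.98, 0.197, -0.001]
force: [-0.2, -0.0, -0.2]
width: 0.648
travel cm [0.   0.12 8.65] twist [-0.1  0.   0.4] ee [ 0.4919 -0.1987  0.1295] t 10.97 w 0.647 F [-0.   0.3  0.4]
```

View pics/w11.png

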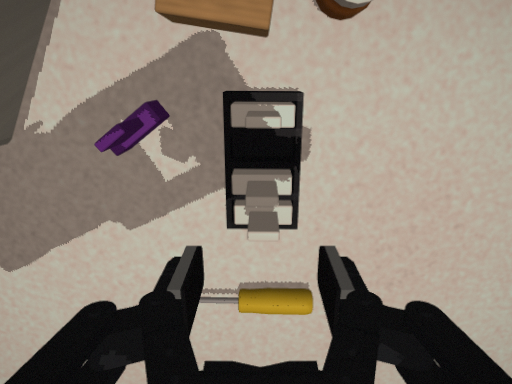

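```bash
python3 -m handwheel '[{"fingers":0.3,"travel":[0,0.1,2],"twist":[0,0,0]},{"fingers":0.3,"travel":[0,0.1,4.5],"twist":[0,0,0]},{"fingers":0.3,"travel":[0,0.1,7],"twist":[0,0,0]},{"fingers":0.3,"travel":[0,0.1,8.6],"twist":[0,0,0]},{"fingers":0.3,"travel":[0,0.1,8.6],"twist":[0,0,0]}]'
python3 -m handwheel '[{"fingers":-1,"travel":[0,0,0],"twist":[0,0,0]},{"fingers":-1,"travel":[0,0,0],"twist":[0,0,0]},{"fingers":-1,"travel":[0,0,0],"twist":[0,0,0]},{"fingers":-1,"travel":[0,0,0],"twist":[0,0,0]},{"fingers":-1,"travel":[0,0,0],"twist":[0,0,0]}]'
python3 -c "
from h import *
go(.4923,-.1998,.043,22.5)"
python3 -m handwheel '[{"fingers":-1,"travel":[0,0,-2],"twist":[0,0,0]},{"fingers":-1,"travel":[0,0,-5],"twist":[0,0,0]},{"fingers":-1,"travel":[0,0,-9],"twist":[0,0,0]},{"fingers":-1,"travel":[0,0,-13],"twist":[0,0,0]},{"fingers":-1,"travel":[0,0,-17],"twist":[0,0,0]}]'
python3 -c "
from h import *
grab('wrist','w12')
x,y=unit(-.009,.0005);go(x,y,.213,-5.4)"
```

```text
time_s: 11.6
ee_pos: [0.4921, -0.1985, 0.043]
orientation: [-0.001, 0.98, 0.199, -0.001]
force: [-0.1, -0.9, 0.7]
width: 0.647
time_s: 12.22
ee_pos: [0.4929, -0.1992, 0.044]
orientation: [-0.0, 0.98, 0.199, 0.0]
force: [0.7, 0.3, 6.8]
width: 0.249
travel cm [-0.08  0.03  0.1 ] twist [-0.  -0.   0.4] ee [ 0.4929 -0.1992  0.044 ] t 12.22 w 0.249 F [0.7 0.3 6.8]
time_s: 12.85
ee_pos: [0.4923, -0.1989, 0.2151]
orientation: [-0.0, 0.98, 0.199, -0.0]
force: [0.3, -0.3, -0.1]
width: 0.245
travel cm [ 20.93 -30.82   0.61] twist [ 0.4 -0.4 28.3] ee [ 0.4954 -0.2008  0.2204] t 12.9 w 0.242 F [ 0.7 -0.3  2.1]
```

View pics/w12.png

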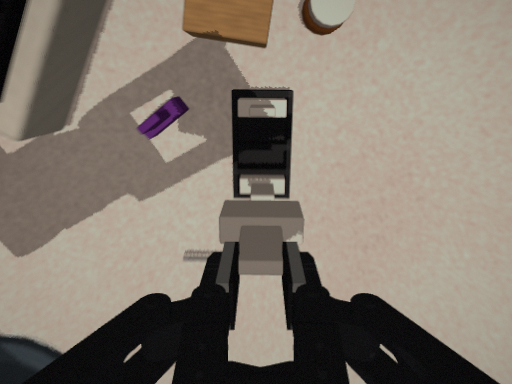

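```bash
python3 -m handwheel '[{"fingers":-1,"travel":[2,-3,0],"twist":[0,0,4]},{"fingers":-1,"travel":[5,-8,0],"twist":[0,0,10]},{"fingers":-1,"travel":[8,-13,0],"twist":[0,0,16]},{"fingers":-1,"travel":[11,-18,0],"twist":[0,0,22]},{"fingers":-1,"travel":[14,-22,0],"twist":[0,0,28.3]}]'
python3 -c "
from h import *
x,y=unit(-.009,.0005);go(x,y,.213,-5.4)"
```

```text
time_s: 13.52
ee_pos: [0.5378, 0.0585, 0.2191]
orientation: [0.002, 0.999, -0.048, 0.004]
force: [0.3, -0.6, -0.3]
width: 0.245
travel cm [  1.98 -10.85   0.58] twist [ 0.2 -0.4 -0.1] ee [0.5378 0.0585 0.2191] t 13.53 w 0.245 F [ 0.3 -0.6 -0.3]
```

```bash
python3 -m handwheel '[{"fingers":-1,"travel":[0.5,-3,0],"twist":[0,0,0]},{"fingers":-1,"travel":[1,-6,0.3],"twist":[0,-0.2,0]},{"fingers":-1,"travel":[1.7,-9,0.6],"twist":[0.2,-0.4,0]},{"fingers":-1,"travel":[2,-10.8,0.6],"twist":[0.2,-0.4,0]},{"fingers":-1,"travel":[2,-10.8,0.6],"twist":[0.2,-0.4,0]}]'
python3 - <<'E'
from chk import *
grab('wrist');d=grab('wrist','w13'); a=d['frame'][130:270,180:340]; cv2.imwrite('pics/w13c.png',cv2.resize(a,None,fx=5,fy=4.2,interpolation=cv2.INTER_CUBIC)[:,:,::-1]) if 0 else cv2.imwrite('pics/w13c.png',cv2.resize(a,None,fx=4,fy=4,interpolation=cv2.INTER_CUBIC)[:,:,::-1])
import pickle;pickle.dump(d,open('w13.pkl','wb'))
x,y=unit(-.009,.0005);go(x,y,.213,-5.4)
E
```

```text
time_s: 14.15
ee_pos: [0.5679, 0.1647, 0.2125]
orientation: [0.001, 0.999, -0.047, 0.0]
force: [-0.3, -0.3, -1.1]
width: 0.247
travel cm [ 0.03 -0.12 -0.04] twist [ 0.1  0.  -0.1] ee [0.5677 0.1633 0.2126] t 14.25 w 0.248 F [-0.1 -0.2 -1.6]
```

View pics/w13c.png

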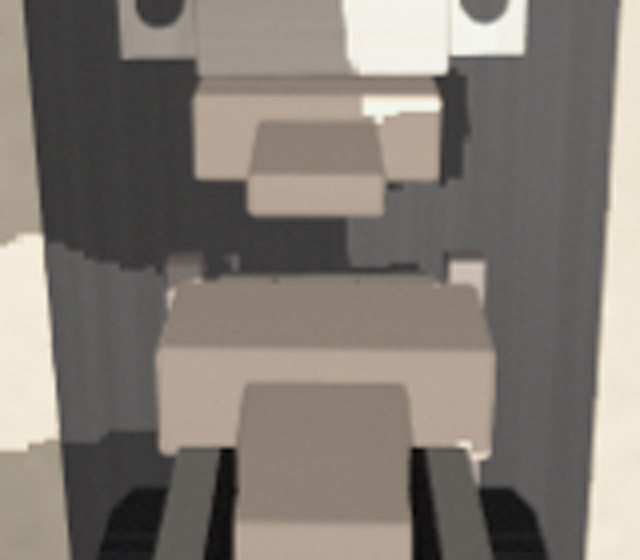

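```bash
python3 - <<'E'
from chk import *
import pickle
d=pickle.load(open('w13.pkl','rb'))
f=lambda l,z:toU(back(d,[[u/4+180,v/4+130] for u,v in l],z)).round(4).tolist()
z=.2126-.039
print('stop',f([(197,76),(449,74)],.122));print('sp2',f([(194,93),(442,96),(195,180),(440,181)],.122))
print('held',f([(182,281),(474,286)],z),f([(158,350),(494,350)],z+.03))
print('tcp',toU(np.array([status.state()['ee_pos']])))
E
```

```text
stop [[0.0224, 0.0257], [0.0234, -0.0242]]
sp2 [[0.019, 0.0264], [0.0189, -0.023], [0.001, 0.0265], [0.0013, -0.0233]]
held [[-0.0016, 0.0241], [-0.002, -0.0246]] [[-0.0011, 0.0246], [-0.0006, -0.0241]]
tcp [[-0.00923638 -0.00075216]]
```

```bash
python3 -m handwheel '[{"fingers":-1,"travel":[-0.2,-0.1,1],"twist":[0,0,0]},{"fingers":-1,"travel":[-0.2,-0.1,3],"twist":[0,0,0]},{"fingers":-1,"travel":[-0.2,-0.1,5],"twist":[0,0,0]},{"fingers":-1,"travel":[-0.2,-0.1,7],"twist":[0,0,0]},{"fingers":-1,"travel":[-0.2,-0.1,8],"twist":[0,0,0]}]'
python3 - <<'E'
from chk import *
grab('wrist');d=grab('wrist','w14')
x,y=unit(-.011,.0005);go(x,y,.131,-5.4)
E
```

```text
time_s: 14.88
ee_pos: [0.5645, 0.1634, 0.1311]
orientation: [0.001, 0.999, -0.049, -0.002]
force: [-0.6, -1.8, 18.8]
width: 0.246
travel cm [ 0.04 -0.13  0.11] twist [ 0.1  0.1 -0.2] ee [0.5655 0.1636 0.1321] t 14.97 w 0.245 F [0.2 1.4 0.2]
```

View pics/w14.png

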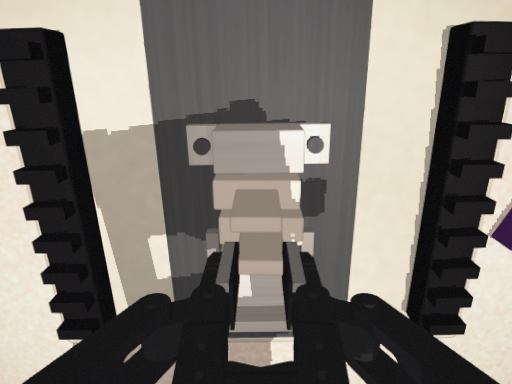

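The spacer reached the bed, touching briefly at 18.8 N and now about 0 N. I'm releasing it and lifting.

```bash
python3 -m handwheel '[{"fingers":0.2,"travel":[0,0,0],"twist":[0,0,0]},{"fingers":0.2,"travel":[0,0,0],"twist":[0,0,0]},{"fingers":0.2,"travel":[0,0,0],"twist":[0,0,0]},{"fingers":0.2,"travel":[0,0,0],"twist":[0,0,0]},{"fingers":0.2,"travel":[0,0,-1.5],"twist":[0,0,0]}]'
python3 -m handwheel '[{"fingers":0.2,"travel":[0,0,-2],"twist":[0,0,0]},{"fingers":0.2,"travel":[0,0,-5],"twist":[0,0,0]},{"fingers":0.2,"travel":[0,0,-7],"twist":[0,0,0]},{"fingers":0.2,"travel":[0,0,-8],"twist":[0,0,0]},{"fingers":0.2,"travel":[0,0,-8],"twist":[0,0,0]}]'
python3 - <<'E'
from chk import *
for i in range(2):d=grab('wrist','w15'); 
E=grab('side')
a=E['frame'][130:320,80:330]; cv2.imwrite('pics/s15c.png',cv2.resize(a,None,fx=3,fy=3,interpolation=cv2.INTER_CUBIC)[:,:,::-1])
x,y=unit(-.100);go(x,y,.22,-6.17)
E
```

```text
time_s: 15.6
ee_pos: [0.5645, 0.1635, 0.1466]
orientation: [0.001, 0.999, -0.049, -0.002]
force: [-1.3, 0.1, 0.3]
width: 0.598
time_s: 16.23
ee_pos: [0.5652, 0.1638, 0.2276]
orientation: [0.001, 0.999, -0.049, -0.001]
force: [0.5, -1.0, 0.0]
width: 0.596
travel cm [-8.72 -0.17  0.62] twist [0.2 0.3 0.6] ee [0.5641 0.1636 0.2257] t 16.38 w 0.597 F [-0.9  0.   0.1]
```

View pics/w15.png

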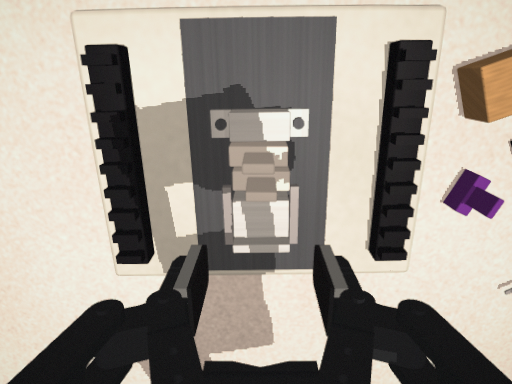

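View pics/s15c.png

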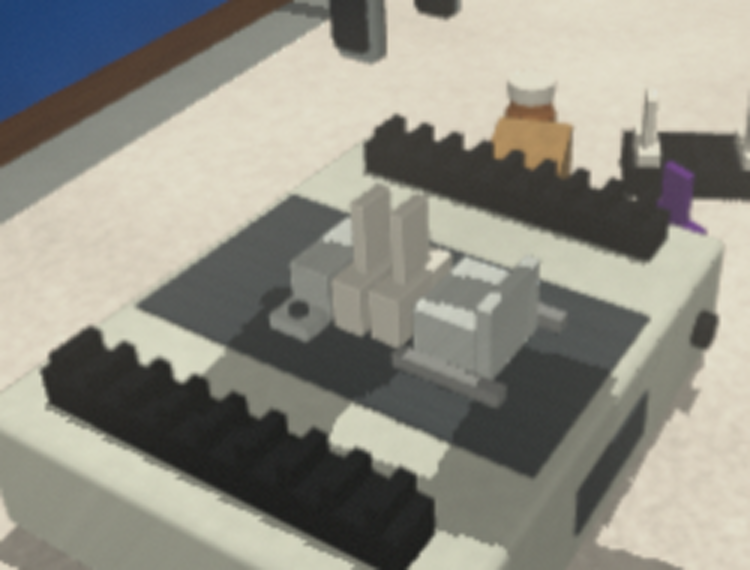

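Both spacers stand upright in line between the jaw and the stop, with tabs at (255,160) and (258,185). Next I shut the fingers, go behind the jaw and push it.

```bash
python3 -m handwheel '[{"fingers":-1,"travel":[-2,0,0],"twist":[0,0,0]},{"fingers":-1,"travel":[-5,0,0],"twist":[0,0,0.6]},{"fingers":-1,"travel":[-8,-0.1,0],"twist":[0,0,0.6]},{"fingers":-1,"travel":[-9.4,-0.1,0],"twist":[0,0,0.6]},{"fingers":-1,"travel":[-9.4,-0.1,0],"twist":[0,0,0.6]}]'
python3 - <<'E'
from chk import *
x,y=unit(-.106);go(x,y,.112,-6.17)
E
```

```text
time_s: 17.0
ee_pos: [0.4702, 0.1739, 0.226]
orientation: [0.002, 0.999, -0.054, -0.003]
force: [0.8, -0.9, 0.2]
width: -0.003
travel cm [ 0.2  -0.12 11.4 ] twist [0.2 0.4 0. ] ee [0.4702 0.1739 0.226 ] t 17.0 w -0.003 F [ 0.8 -0.9  0.2]
```

```bash
python3 -m handwheel '[{"fingers":-1,"travel":[0,-0.1,2],"twist":[0,0,0]},{"fingers":-1,"travel":[0,-0.1,5],"twist":[0,0,0]},{"fingers":-1,"travel":[0,-0.1,8],"twist":[0,0,0]},{"fingers":-1,"travel":[0.2,-0.1,10.5],"twist":[0,0,0]},{"fingers":-1,"travel":[0.2,-0.1,11.4],"twist":[0,0,0]}]'
python3 - <<'E'
from chk import *
s=grab('side','s16')
a=s['frame'][130:320,80:330]; cv2.imwrite('pics/s16c.png',cv2.resize(a,None,fx=3,fy=3,interpolation=cv2.INTER_CUBIC)[:,:,::-1])
x,y=unit(-.086);go(x,y,.112,-6.17)
E
```

```text
time_s: 17.62
ee_pos: [0.4723, 0.174, 0.1104]
orientation: [0.002, 0.999, -0.054, -0.004]
force: [-0.0, 0.1, -0.4]
width: -0.0
travel cm [ 1.96 -0.04 -0.2 ] twist [ 0.2  0.5 -0. ] ee [0.4718 0.174  0.1102] t 17.68 w -0.001 F [-0.4  1.  -0.8]
```

View pics/s16c.png

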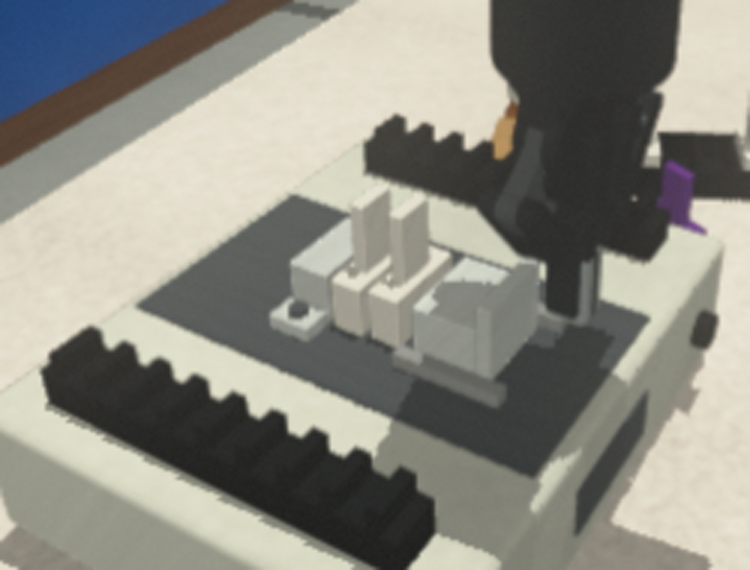

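The shut fingers are behind the push plate on the bare bed. I'm pushing slowly.

```bash
python3 -m handwheel '[{"fingers":-1,"travel":[0.8,0,-0.1],"twist":[0,0,0]},{"fingers":-1,"travel":[1.6,0,-0.1],"twist":[0,0,0]},{"fingers":-1,"travel":[2.0,0,-0.1],"twist":[0,0,0]},{"fingers":-1,"travel":[2.3,0,-0.1],"twist":[0,0,0]},{"fingers":-1,"travel":[2.6,0,-0.1],"twist":[0,0,0]}]'
python3 -m handwheel '[{"fingers":-1,"travel":[0.2,0,0],"twist":[0,0,0]},{"fingers":-1,"travel":[0.4,0,0],"twist":[0,0,0]},{"fingers":-1,"travel":[0.5,0,0],"twist":[0,0,0]},{"fingers":-1,"travel":[0.6,0,0],"twist":[0,0,0]},{"fingers":-1,"travel":[0.6,0,0],"twist":[0,0,0]}]'
python3 - <<'E'
from chk import *
s=grab('side')
a=s['frame'][130:320,80:330]; cv2.imwrite('pics/s17c.png',cv2.resize(a,None,fx=3,fy=3,interpolation=cv2.INTER_CUBIC)[:,:,::-1])
s=status.state();print(toU(np.array([s['ee_pos']])),s['force'])
E
```

```text
time_s: 18.3
ee_pos: [0.4978, 0.1715, 0.1116]
orientation: [0.002, 0.999, -0.054, -0.004]
force: [-1.0, 1.6, 4.6]
width: -0.002
time_s: 18.92
ee_pos: [0.5039, 0.1709, 0.1116]
orientation: [0.001, 0.999, -0.054, -0.004]
force: [-1.7, 1.9, 4.9]
width: -0.001
[[-7.34695156e-02 -7.84158683e-05]] [-1.63953758  1.47205896  4.34524396]
```

View pics/s17c.png

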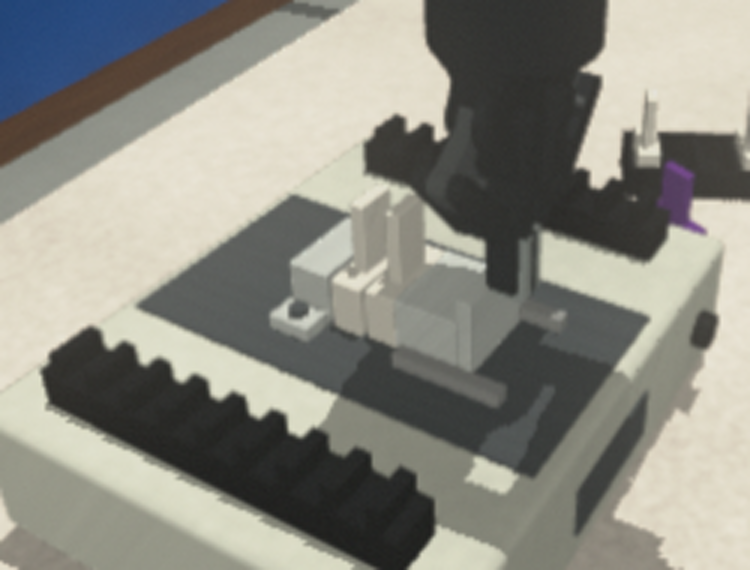

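```bash
python3 -m handwheel '[{"fingers":-1,"travel":[0.2,0,0],"twist":[0,0,0]},{"fingers":-1,"travel":[0.4,0,0],"twist":[0,0,0]},{"fingers":-1,"travel":[0.5,0,0],"twist":[0,0,0]},{"fingers":-1,"travel":[0.6,0,0],"twist":[0,0,0]},{"fingers":-1,"travel":[0.6,0,0],"twist":[0,0,0]}]'
python3 - <<'E'
from chk import *
s=grab('side')
a=s['frame'][130:320,80:330]; cv2.imwrite('pics/s18c.png',cv2.resize(a,None,fx=3,fy=3,interpolation=cv2.INTER_CUBIC)[:,:,::-1])
s=status.state();print(toU(np.array([s['ee_pos']])),s['force'])
E
```

```text
time_s: 19.6
ee_pos: [0.5092, 0.1704, 0.1116]
orientation: [0.001, 0.999, -0.054, -0.005]
force: [-3.5, 2.6, 7.3]
width: 0.001
[[-6.81700426e-02  4.04065756e-05]] [-3.23256726  2.52726064  6.01095856]
```

View pics/s18c.png

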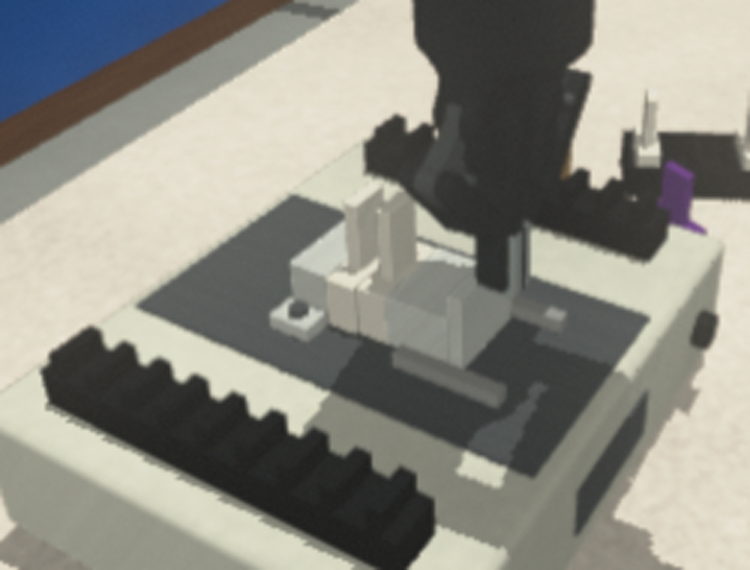

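```bash
python3 -m handwheel '[{"fingers":-1,"travel":[0.1,0,0],"twist":[0,0,0]},{"fingers":-1,"travel":[0.2,0,0],"twist":[0,0,0]},{"fingers":-1,"travel":[0.2,0,0],"twist":[0,0,0]},{"fingers":-1,"travel":[0.2,0,0],"twist":[0,0,0]},{"fingers":-1,"travel":[0.2,0,0],"twist":[0,0,0]}]'
python3 - <<'E'
from chk import *
s=grab('side')
d=grab('wrist','w19')
a=s['frame'][130:320,80:330]; cv2.imwrite('pics/s19c.png',cv2.resize(a,None,fx=3,fy=3,interpolation=cv2.INTER_CUBIC)[:,:,::-1])
s=status.state();print(toU(np.array([s['ee_pos']])),s['force'],s['wrist_torque'])
E
```

```text
time_s: 20.27
ee_pos: [0.5092, 0.1705, 0.1116]
orientation: [0.001, 0.999, -0.054, -0.007]
force: [-5.3, 2.1, 7.8]
width: -0.002
[[-6.81564886e-02  4.09099203e-05]] [-4.75123893  2.17594891  7.25248219] [ 0.40015929  0.85347281 -0.04046228]
```

View pics/w19.png

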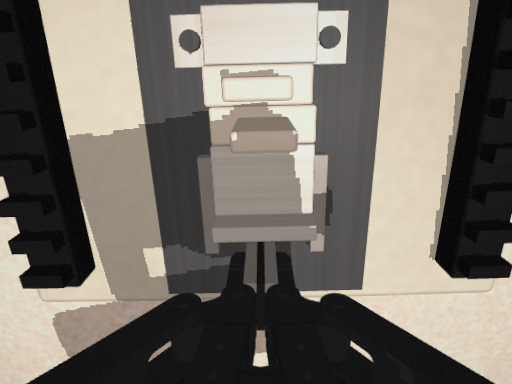

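The stack is in contact: a further 2 mm command gave no motion and the force rose. The spacers at (258,85) and (262,125) sit flush between the stop and the jaw. I'm increasing the push.

```bash
python3 -m handwheel '[{"fingers":-1,"travel":[0.2,0,0],"twist":[0,0,0]},{"fingers":-1,"travel":[0.4,0,0],"twist":[0,0,0]},{"fingers":-1,"travel":[0.6,0,0],"twist":[0,0,0]},{"fingers":-1,"travel":[0.7,0,0],"twist":[0,0,0]},{"fingers":-1,"travel":[0.7,0,0],"twist":[0,0,0]}]'
python3 - <<'E'
from chk import *
s=status.state();print(toU(np.array([s['ee_pos']])),s['force'],s['wrist_torque'])
E
```

```text
time_s: 21.0
ee_pos: [0.5091, 0.1704, 0.1115]
orientation: [0.001, 0.998, -0.054, -0.014]
force: [-12.8, 3.7, 15.5]
width: 0.003
[[-6.82225753e-02  4.30103313e-06]] [-12.84412506   3.73321341  15.54783274] [0.6954075  2.15819867 0.04234078]
```

```bash
python3 - <<'E'
from chk import *
for i in range(6): grab('side')
s=grab('side','s20');grab('wrist','w20');grab('scene','sc20')
a=s['frame'][130:320,80:340]; cv2.imwrite('pics/s20c.png',cv2.resize(a,None,fx=3,fy=3,interpolation=cv2.INTER_CUBIC)[:,:,::-1])
s=status.state();print(s['time_s'],toU(np.array([s['ee_pos']])),s['force'],s['wrist_torque'],s['qvel'].round(3))
E
```

```text
21.45 [[-6.82230516e-02  7.28894825e-06]] [-13.56319686   4.20827722  15.75587813] [0.64407034 2.13164201 0.02961345] [-0.    -0.001 -0.     0.     0.001  0.001]
```

View pics/s20c.png

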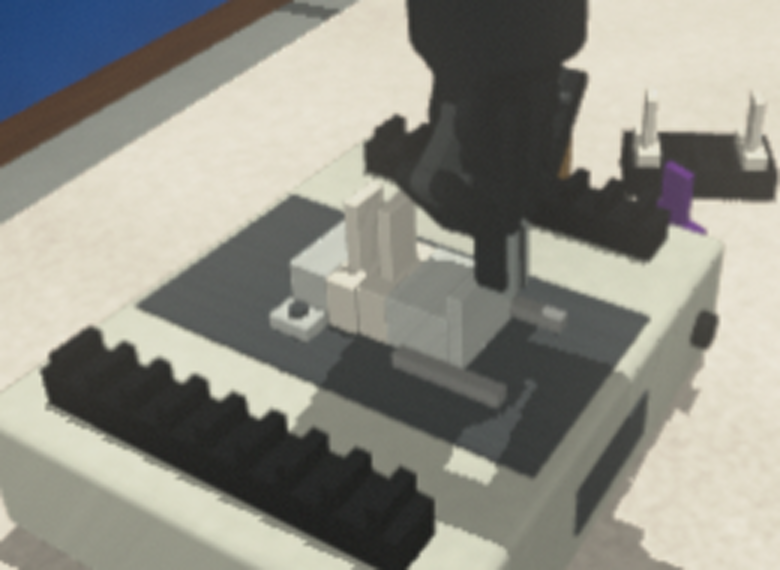

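View pics/w20.png

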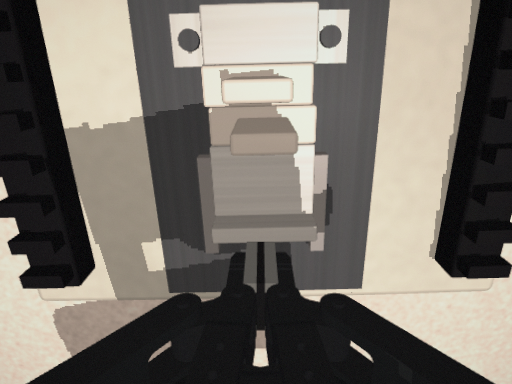

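View pics/sc20.png

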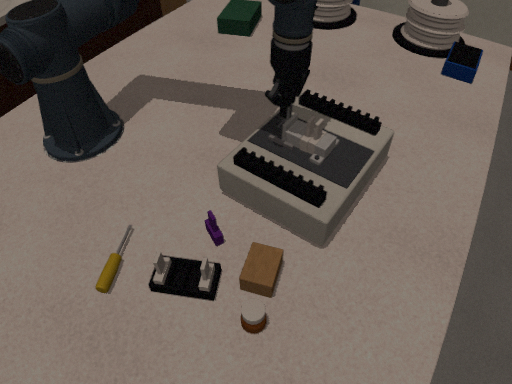

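```bash
python3 - <<'E'
from chk import *
import pickle
d=grab('wrist');pickle.dump(d,open('w21.pkl','wb'))
a=d['frame'][40:170,190:335]; cv2.imwrite('pics/w21c.png',cv2.resize(a,None,fx=5,fy=4.6,interpolation=cv2.INTER_CUBIC)[:598,:,::-1]) if 0 else cv2.imwrite('pics/w21c.png',cv2.resize(a[:115],None,fx=5,fy=5,interpolation=cv2.INTER_CUBIC)[:,:,::-1])
E
```

```text
(no output)
```

View pics/w21c.png

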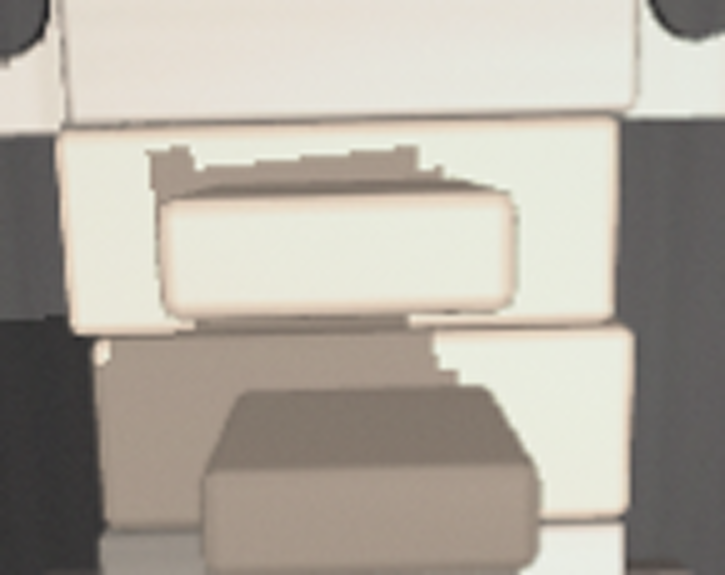

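The stack is flush from stop to jaw, with only the rounded edges showing as lines. The force is steady at about 14 N horizontal and the arm is still. Handing in while pushing.

```bash
python3 -c "
from h import *
s=status.state();print(s['force'],s['time_s']);print(order.hand_in())"
```

```text
[-12.86471129   3.94038478  15.91344104] 21.5
the job is handed in; nothing more can be done
None
```

I stood two white spacers, spacer2 then spacer1, upright and released in the 52 mm gap. With the fingers shut, I pushed the jaw until the stack was tight against the stop, then handed in at 21.5 s while still pushing.

- **Push:** the last readings were steady at about 13 N backward on the tool along x and 4 N sideways, with the arm still and not moving further when commanded. There were also about 16 N upward on the tool. I put that down to friction at the push plate and did not investigate it. The jaw had moved about 17 of its 24 mm, so it had not reached its hard end.
- **Pictures:** the stop, both spacers and the jaw were flush and aligned, and the fingers were clear of the spacers. Spacer0 and spacer3 were still standing in the rack, and the carton, jar and screwdriver looked unmoved.
- **Limits of the checks:** I could not measure the forces between jaw, spacers and stop directly; I inferred them from the wrist force and the pictures. When I set spacer1 down it touched the bed with a brief 19 N.

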